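Scan the label on the orange-lidded sample jar

TASK

Pick up the yellow and black barcode scanner and hold it still and level, window straight down, centred about 7 cm above the label on the orange jar lid for a good second. Then lay it gently back in the middle of its grey charging pad, lengthwise and the same way round as you found it, and let go. Leave the orange-lidded and the blue-lidded jar standing where they are.

Things in the scene. Friction and masses are not known exactly. Their poses are not given: they have to be found in the camera images.
- scanner: Barcode scanner like a phone handset, 179 mm long, 220 g, loose, lying on the pad. Origin: centre of the window, under the yellow head (52 x 56, 54 mm tall); z up (scan looks along -z). Black handle runs along -x from the head: 28 mm wide (y), 30 to 56 mm above the origin, free from x = -28 to -121 mm; then a yellow heel (30 x 46, 54 mm tall) at x = -138. Balances at about x = -72 mm: grip there.
- jar_orange: The jar to scan: loose amber jar with an orange lid, 68 mm across and 80 mm high, 250 g, standing upright. Origin at the centre of its underside, z up. The 42 mm square label with black bars lies centred on the top of the lid, 80 mm above the origin.
- jar_blue: A like jar with a blue lid and a like label, not to be scanned; same size, mass and origin. It must stay where it is.
- pad: Flat grey charging pad with a white border line, 250 mm (x) by 116 mm (y), 8 mm thick, fixed to the bench; origin at the centre of its underside, z up. Properly parked, the scanner lies on it with its x axis along the pad's x axis and its window at x = +72 mm, y = 0, z = 8 mm in the pad's frame.

How it is judged:
By the outcome, as a careful person would: the job done as asked, in the order asked, and still so for the second after the job is handed in, with the robot touching nothing.
It also fails if it takes over 48 s, if anything falls off the work surface, if the arm or the gripper's body presses on something with over 40 N, if the wrist force passes 120 N, or if a joint passes its speed limit or range.

ROBOT

A 6-joint arm with a two-finger parallel gripper is mounted at the origin on the work surface. World frame = base frame: x ahead of the robot, y to its left, z up, the work surface at z = 0. Lengths are in m, angles in rad, forces in N, time in s.
With the tool pointing down it reaches from about 0.25 to 0.8 m from the base axis. Payload 8.5 kg.
Tool frame: the origin (TCP) lies midway between the tips of the shut fingers; the grasp point (between the pads) lies 19 mm behind it; z points along the fingers, y is the line along which they close (so a half turn about z gives the same grasp; the last joint's range is limited). The gripper opens to 85 mm and grips with 20 to 120 N. Pads are 22 mm wide; open, the fingers measure 114 mm over their backs; the gripper's body (76 mm by 85 mm) begins 54 mm behind the grasp point. The pads swing forward as they close: fully open they stand 13 mm farther back than shut.
Start: joints at [-1.219, 0.238, -0.013, 1.319, 0, 1.571], TCP at [0.181, -0.493, 0.231] pointing down, gripper open.
Joint ranges: [-2.66, 2.66], [-1.03, 1.9], [-1.14, 1.46], [-1.82, 2.27], [-1.45, 1.34], [-3.14, 3.14]. Speed limits (rad/s): [2.22, 2.22, 2.79, 3.14, 3.14, 3.14].

INTERFACE

Orientations are given as a 3x3 rotation matrix whose columns are the frame's x, y, z axes.
In Python, from plant import env gives the robot as it stands.
- The arm moves only by the tool servo_tool, never from a script. Its argument "increments" is a list of rows, each a list of 6 numbers: the shift along the world's x, y, z in units of 25 mm (1.0 is 25 mm), then the turn, a rotation vector about the world's x, y, z in degrees. In form: [[dx, dy, dz, rx, ry, rz], ...]. A call has exactly 8 rows; each row is the pose to reach, as a shift and turn from the pose commanded when the call began; what a row does not reach only later rows make up. A row lasts 1/10 s, in which the tool goes at most 50 mm and 8.59 degrees, less where a joint would pass 70% of its speed; a pose out of reach is approached as far as the arm can. A call with a gripper value outside its range is refused whole. "hand" is the opening, from -1 (shut) to 1 (fully open), set as the call begins (left out, the last holds). The fingers move at their own pace and stop on an object; "newtons" is the grip in N (left out, the last holds). Time passes only in rows, so rows that repeat a pose let the fingers close, or fill a call up. It gives the time, the measured TCP pose, the force, the opening and the grip force at its end, in the units of the state.
- env.observe(): the state, without advancing time (a new reading comes with each control period).
- env.snapshot(name): name is "scene" or "top"; returns (picture, depth): 420x560x3 uint8, blue, green, red; 420x560 float32, m along the optical axis (not along the pixel's ray), 0 where there is no reading.
- env.camera_params(name): a dict with "fx", "fy", "cx", "cy" (pixels), "R" (3x3) and "t" (3): a world point X has camera coordinates R X + t. Camera axes: x right, y down, z forward; pixel columns grow to the right and rows downward; lengths in m; the calibration is good to about 2 mm. A picture is of the moment at which its call begins. camera_params takes no time and is no camera call.
- env.sign_off(): hands the job in; it is judged then, once.
Trained networks look in the newest picture that a camera, given by its name, has taken for a name from the list of things; names that differ only in an ending like _2 or _b are one class to them, and where a whole thing is asked for, a point or a joint stands for the part that bears it (a point fixed in the world has none). Each returns a list of dicts, best first, with "confidence" (0 to 1); they miss things now and then, are a little off and sometimes report something else, mostly with a low value. They report only what shows in the picture. A call takes as long as a camera call.
- env.cut_out(camera, name): "pixels" (420x560 bool, what is visible of it) and "extent" ([left, top, right, bottom] in pixels, round what is visible of it).
- env.tip_of(camera, name): "uv" ([column, row] in pixels: a listed point, or the origin of a listed thing).
The state is a dict: "clock": time; "qpos": joint angles; "qvel": joint speeds; "effort": joint torques, N m; "eef_pos": TCP position; "ee_rot": TCP orientation; "wrist_force": force on the tool from outside, world axes, zero at the start; "ft_torque": the same for the moment, N m; "opening": opening from 0.0 (shut) to 1.0 (fully open); "grip_force": force on a finger pad.
Only numpy, scipy, OpenCV 4.12 (cv2) and the standard library are available. Lean on these libraries where they do the work, as an engineer would, in place of code of your own. Each camera call takes 0.05 s, during which the arm holds its last target. There are 200 camera calls.

## Working session

There is one attempt and no reset: what is moved stays moved. The work goes in short steps, Python scripts to look and compute and a tool call to move; the robot and the scene stay as the last step left them, time stands still between calls to the robot, and variables do not carry over. Pictures are saved under pics/ and viewed, at most 10 in all, crops included, and the job is handed in when it is done.

Besides the shell and the picture viewer there is one more tool, called after "Request:" as name([rows], argument=value, ...), one row to a line, values as JSON. servo_tool: Moves the arm, as the interface text tells. Its arguments: {"type":"object","properties":{"increments":{"type":"array"},"hand":{"type":"number"},"newtons":{"type":"number"}},"required":["increments"]}

```bash
mkdir -p pics; cat > h.py <<'E'
import numpy as np, cv2
from plant import env
def world(cam,dep,mask):
    p=env.camera_params(cam); v,u=np.nonzero(mask&(dep>0)); z=dep[v,u]
    P=np.stack([(u-p['cx'])/p['fx']*z,(v-p['cy'])/p['fy']*z,z],1)
    return (P-np.array(p['t']))@np.array(p['R']),u,v
E
python3 - <<'E'
from h import *
for c in ["top","scene"]:
    im,d=env.snapshot(c); cv2.imwrite(f"pics/{c}0.png",im); np.savez(f"{c}0.npz",im=im,d=d)
    for n in ["scanner","jar_orange","jar_blue","pad"]:
        for r in env.cut_out(c,n)[:2]:
            X,u,v=world(c,d,r["pixels"]); 
            print(c,n,round(r["confidence"],2),r["extent"],len(X),np.median(X,0).round(3),np.percentile(X[:,2],[2,98]).round(3))
            zt=np.percentile(X[:,2],95); T=X[X[:,2]>zt-.006]
            print("   top",zt.round(3),T.mean(0).round(3),cv2.minAreaRect(T[:,:2].astype(np.float32)*1000))
        print("  tip",[(r["uv"],round(r["confidence"],2)) for r in env.tip_of(c,n)[:2]])
s=env.observe(); print(s)
E
```

```text
top scanner 0.75 [377.4, 167.2, 434.5, 270.2] 2743 [ 0.566 -0.19   0.063] [0.016 0.068]
   top 0.067 [ 0.556 -0.195  0.064] ((548.305419921875, -192.87701416015625), (54.4269905090332, 176.60707092285156), 74.90707397460938)
  tip [([409.3, 183.3], 0.87)]
top jar_orange 0.76 [98.9, 230.4, 145.0, 265.1] 1490 [0.507 0.292 0.08 ] [0.018 0.084]
   top 0.083 [0.506 0.299 0.081] ((506.6275634765625, 298.7138366699219), (65.18705749511719, 64.76627349853516), 80.57582092285156)
  tip [([130.2, 248.4], 0.81)]
top jar_blue 0.76 [181.2, 135.9, 224.3, 181.1] 1371 [0.655 0.15  0.08 ] [0.022 0.084]
   top 0.083 [0.657 0.152 0.081] ((657.8909912109375, 152.33352661132812), (66.1895980834961, 65.682373046875), 54.290794372558594)
  tip [([208.9, 162.5], 0.67)]
top pad 0.8 [354.7, 152.0, 446.6, 292.7] 6091 [ 0.527 -0.183  0.009] [0.005 0.012]
   top 0.012 [ 0.529 -0.192  0.009] ((538.3353271484375, -196.19369506835938), (116.63856506347656, 249.98953247070312), 78.52821350097656)
  tip [([399.8, 223.7], 0.62)]
scene scanner 0.94 [141.0, 187.7, 185.7, 279.8] 2680 [ 0.601 -0.197  0.06 ] [0.009 0.066]

[... 1018 characters left out ...]
e+00,
        8.59615043e-07,  1.57079824e+00]), 'qvel': array([ 0.00019496, -0.00139597, -0.00034469,  0.00026827,  0.00228879,
        0.00014578]), 'effort': array([-3.14911224e-03, -5.38560820e+01,  3.46693718e+01,  2.73313191e-03,
       -1.39584977e-04,  2.65992787e-05]), 'eef_pos': array([ 0.1808887 , -0.49280786,  0.23129176]), 'ee_rot': array([[ 9.38758583e-01,  3.44575570e-01, -1.95146130e-05],
       [ 3.44575570e-01, -9.38758581e-01,  5.56598159e-05],
       [ 8.59502341e-07, -5.89753887e-05, -9.99999998e-01]]), 'wrist_force': array([-0.35169008, -0.43882487,  0.51570291]), 'ft_torque': array([0.01998227, 0.02226344, 0.03323452]), 'grip_force': 0.0, 'opening': 0.9980885615711107}
```

View pics/top0.png

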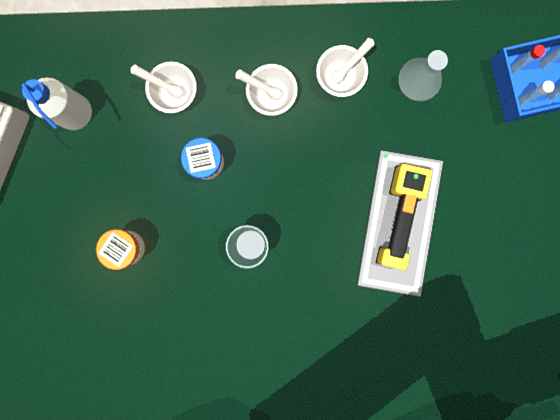

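View pics/scene0.png

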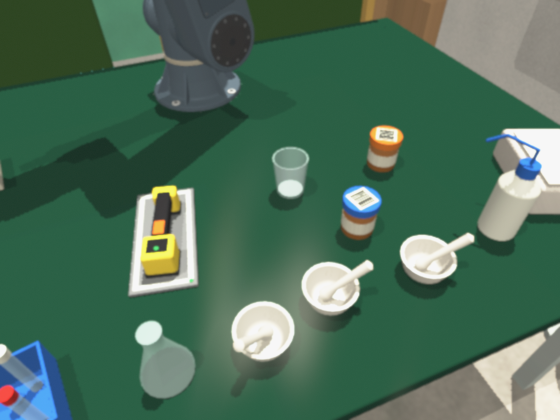

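The top view shows the scanner head at about (411,182) and its heel at (395,258), lying on the pad. The orange lid is at (117,250) and the blue lid at (202,158). A clear glass at (247,247) stands between the pad and the jar, so I'll carry high.

The pad centre is about (0.539, -0.197) with yaw -11.3°. The scanner's yaw is -15.1° and its grip point is about (0.541, -0.192). I'll start towards it.

Request:
servo_tool([
  [1,0.8,0,0,0,-4],
  [2.4,2,0,0,0,-8],
  [3.8,3.2,0,0,0,-12],
  [5,4.2,0,0,0,-15],
  [6.2,5.2,0,0,0,-18],
  [7,5.9,0,0,0,-20],
  [7.2,6,0,0,0,-20],
  [7.2,6,0,0,0,-20],
], hand=1)

```text
clock: 1.7
eef_pos: [0.3614, -0.3425, 0.2312]
ee_rot: [[1.0, 0.005, -0.0], [0.005, -1.0, -0.0], [-0.0, 0.0, -1.0]]
wrist_force: [0.2, 0.2, 1.1]
opening: 1.001
grip_force: 0.0
```

```bash
python3 - <<'E'
from h import *
s=env.observe(); print(s['clock'],s['qpos'].round(3),s['eef_pos'].round(4),s['ee_rot'].round(3))
d=np.load("top0.npz")['d']
r=np.zeros(d.shape,bool); r[225:272,222:272]=1
X,u,v=world("top",d,r); print(np.percentile(X[:,2],[50,90,99,100]).round(3), X[X[:,2]>.03].mean(0))
d=np.load("scene0.npz")['d']
r=np.zeros(d.shape,bool); r[148:197,272:309]=1
X,u,v=world("scene",d,r); print(np.percentile(X[:,2],[50,90,99,100]).round(3), X[X[:,2]>.03].mean(0))
E
```

```text
1.7 [-0.758  0.192 -0.074  1.304 -0.     2.378] [ 0.3614 -0.3425  0.2312] [[ 1.     0.005 -0.   ]
 [ 0.005 -1.    -0.   ]
 [-0.     0.    -1.   ]]
[0.004 0.083 0.087 0.091] [0.50216697 0.08396093 0.06794862]
[0.051 0.081 0.085 0.087] [0.50840307 0.07584147 0.06264637]
```

Request:
servo_tool([
  [0.8,0.7,0,0,0,8],
  [1.8,1.5,0,0,0,16],
  [3,2.5,0,0,0,24],
  [4.2,3.5,0,0,0,32],
  [5.4,4.5,0,0,0,40],
  [6.2,5.2,0,0,0,48],
  [6.9,5.8,0,0,0,56],
  [7.2,6,0,0,0,64],
])

```text
clock: 2.5
eef_pos: [0.5417, -0.1929, 0.2309]
ee_rot: [[0.43, 0.903, -0.0], [0.903, -0.43, 0.0], [-0.0, -0.0, -1.0]]
wrist_force: [-0.9, -1.0, -0.8]
opening: 0.995
grip_force: 0.0
```

Request:
servo_tool([
  [0,0,0,0,0,8],
  [0,0,-0.2,0,0,16],
  [0,0,-0.5,0,0,24],
  [0,0,-0.8,0,0,32],
  [0,0,-1.2,0,0,40],
  [0,0,-1.6,0,0,48],
  [0,0,-1.9,0,0,56],
  [0,0,-2,0,0,64],
])

```text
clock: 3.3
eef_pos: [0.5398, -0.1944, 0.1803]
ee_rot: [[-0.622, 0.783, -0.002], [0.783, 0.622, 0.0], [0.001, -0.001, -1.0]]
wrist_force: [-0.5, -0.4, -0.1]
opening: 1.002
grip_force: 0.0
```

Request:
servo_tool([
  [0,0,0,0,0,8],
  [0,0,0,0,0,16],
  [0,0,0,0,0,24],
  [0,0,0,0,0,32],
  [0,0,0,0,0,36],
  [0,0,0,0,0,36.6],
  [0,0,0,0,0,36.6],
  [0,0,0,0,0,36.6],
])

```text
clock: 4.1
eef_pos: [0.5406, -0.1934, 0.1812]
ee_rot: [[-0.964, 0.265, -0.0], [0.265, 0.964, -0.0], [0.0, -0.0, -1.0]]
wrist_force: [0.4, -0.0, -0.4]
opening: 1.002
grip_force: 0.0
```

```bash
python3 - <<'E'
from h import *
s=env.observe(); print(s['clock'],s['qpos'].round(3),s['eef_pos'].round(4),np.degrees(np.arctan2(s['ee_rot'][1,0],s['ee_rot'][0,0])))
im,d=env.snapshot("scene"); a=cv2.resize(im[110:310,80:280],(600,600)); cv2.imwrite("pics/s1.png",a)
im,d=env.snapshot("top"); b=cv2.resize(im[130:310,330:470],(466,600));cv2.imwrite("pics/t1.png",b)
E
```

```text
4.1 [-0.344  0.342  0.005  1.234 -0.    -0.075] [ 0.5406 -0.1934  0.1812] 164.62488659569428
```

View pics/s1.png

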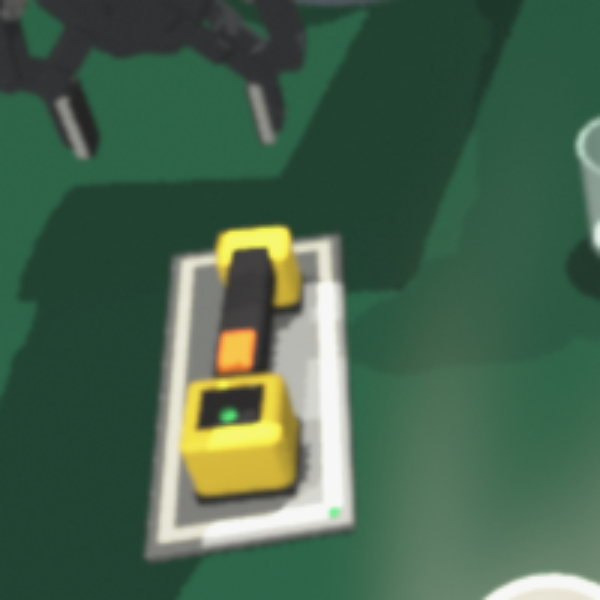

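The crop shows the open fingers straddling the handle line, with the scanner head at (240,440) and its heel at (258,255). I'll go straight down and grip.

Request:
servo_tool([
  [0,0,-0.8,0,0,0],
  [0,0,-2,0,0,0],
  [0,0,-3.2,0,0,0],
  [0,0,-4.4,0,0,0],
  [0,0,-5.2,0,0,0],
  [0,0,-5.8,0,0,0],
  [0,0,-6,0,0,0],
  [0,0,-6,0,0,0],
])

```text
clock: 5.0
eef_pos: [0.5406, -0.1927, 0.0308]
ee_rot: [[-0.965, 0.263, -0.001], [0.263, 0.965, 0.0], [0.001, -0.0, -1.0]]
wrist_force: [0.1, -0.1, 0.7]
opening: 0.999
grip_force: 0.0
```

Request:
servo_tool([
  [0,0,0,0,0,0],
  [0,0,0,0,0,0],
  [0,0,0,0,0,0],
  [0,0,0,0,0,0],
  [0,0,0,0,0,0],
  [0,0,0,0,0,0],
  [0,0,0,0,0,0],
  [0,0,0,0,0,0],
], hand=-1, newtons=50)

```text
clock: 5.8
eef_pos: [0.5413, -0.1929, 0.032]
ee_rot: [[-0.965, 0.263, 0.001], [0.263, 0.965, -0.0], [-0.001, -0.0, -1.0]]
wrist_force: [-0.6, 0.8, 6.4]
opening: 0.322
grip_force: 50.5
```

Request:
servo_tool([
  [0,0,0.2,0,0,0],
  [0,0,0.7,0,0,0],
  [0,0,1.5,0,0,0],
  [0,0,2.5,0,0,0],
  [0,0,3.3,0,0,0],
  [0,0,3.8,0,0,0],
  [0,0,4,0,0,0],
  [0,0,4,0,0,0],
])

```text
clock: 6.6
eef_pos: [0.5411, -0.1929, 0.1317]
ee_rot: [[-0.965, 0.263, 0.001], [0.263, 0.965, -0.0], [-0.001, -0.0, -1.0]]
wrist_force: [0.1, -0.3, -2.7]
opening: 0.322
grip_force: 49.4
```

```bash
cat > m.py <<'E'
from h import *
def meas(tag,crop):
    for c in ["scene","top"]:
        im,d=env.snapshot(c); cv2.imwrite(f"pics/{c}{tag}.png",im)
        np.savez(f"{c}{tag}.npz",im=im,d=d)
        for n in ["scanner"]:
            for r in env.cut_out(c,n)[:1]:
                m=r["pixels"]; X,u,v=world(c,d,m)
                hsv=cv2.cvtColor(im,cv2.COLOR_BGR2HSV)[v,u]
                Y=(abs(hsv[:,0].astype(int)-27)<7)&(hsv[:,1]>120)&(hsv[:,2]>90)
                for zlo in [0]:
                    zt=np.percentile(X[Y][:,2],97); T=X[Y&(X[:,2]>zt-.008)]
                    print(c,r["confidence"],len(T),"zrange",np.percentile(X[Y][:,2],[1,97]).round(3),cv2.minAreaRect(T[:,:2].astype(np.float32)*1000))
                    # two clusters: head, heel
                    k,l,ctr=cv2.kmeans(T.astype(np.float32),2,None,(3,50,1e-4),5,cv2.KMEANS_PP_CENTERS)
                    for i in (0,1):
                        Q=T[l[:,0]==i]; print("  ",len(Q),np.median(Q,0).round(4),Q.min(0).round(3),Q.max(0).round(3))
            print("  tip",[(r["uv"],round(r["confidence"],2)) for r in env.tip_of(c,n)[:1]])
    s=env.observe(); R=s['ee_rot']; print(s['clock'],s['eef_pos'].round(4),np.degrees(np.arctan2(R[1,0],R[0,0])).round(2),s['wrist_force'].round(1),s['ft_torque'].round(2),s['qpos'].round(2))
E
python3 -c "
from m import *
meas('L',0)
im=cv2.imread('pics/sceneL.png');cv2.imwrite('pics/Lc.png',cv2.resize(im[110:310,80:280],(600,600)))"
```

```text
scene 0.95 774 zrange [-0.     0.163] ((551.90185546875, -194.64939880371094), (55.168701171875, 177.43548583984375), 73.9009780883789)
   682 [ 0.6228 -0.2114  0.1607] [ 0.581 -0.244  0.155] [ 0.641 -0.18   0.165]
   92 [ 0.4864 -0.1617  0.1603] [ 0.469 -0.2    0.155] [ 0.541 -0.153  0.199]
  tip [([150.0, 229.2], 0.61)]
top 0.84 1055 zrange [0.117 0.163] ((546.9718017578125, -195.19606018066406), (55.858821868896484, 178.50003051757812), 75.6583480834961)
   672 [ 0.6133 -0.2069  0.16  ] [ 0.583 -0.242  0.155] [ 0.638 -0.179  0.165]
   383 [ 0.4723 -0.1756  0.1602] [ 0.457 -0.199  0.155] [ 0.493 -0.151  0.164]
  tip [([421.1, 180.1], 0.81)]
6.9 [ 0.5405 -0.1926  0.1304] 164.76 [ 0.5 -0.1 -2.6] [-0.    0.01  0.03] [-0.34  0.37 -0.09  1.12 -0.   -0.08]
```

View pics/Lc.png

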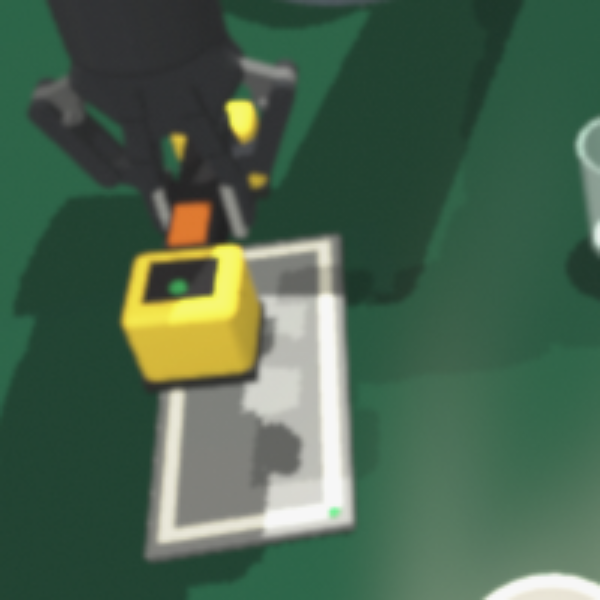

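Lifted cleanly: the head top and heel top are both at z≈0.160, so it is level, and the pad below is empty. The window is about (+0.070, -0.019) from the TCP. I'll carry it high over the glass.

Request:
servo_tool([
  [0,0,0.5,0,0,0],
  [0,0.1,1.3,0,0,0],
  [-0.05,0.4,2.2,0,0,0],
  [-0.2,1,3,0,0,0],
  [-0.35,1.8,3.6,0,0,0],
  [-0.55,2.8,3.9,0,0,0],
  [-0.8,3.9,4,0,0,0],
  [-1,5,4,0,0,0],
])

```text
clock: 7.7
eef_pos: [0.5158, -0.067, 0.2327]
ee_rot: [[-0.965, 0.263, 0.002], [0.263, 0.965, -0.0], [-0.002, 0.0, -1.0]]
wrist_force: [-0.1, 0.9, -1.6]
opening: 0.321
grip_force: 49.5
```

Request:
servo_tool([
  [-0.22,1.1,0,0,0,0],
  [-0.44,2.2,0,0,0,0],
  [-0.66,3.3,0,0,0,0],
  [-0.88,4.4,0,0,0,0],
  [-1.1,5.5,0,0,0,0],
  [-1.32,6.6,0,0,0,0],
  [-1.54,7.7,0,0,0,0],
  [-1.76,8.8,0,0,0,0],
])

```text
clock: 8.5
eef_pos: [0.4716, 0.1533, 0.2322]
ee_rot: [[-0.965, 0.263, 0.001], [0.263, 0.965, 0.0], [-0.001, 0.0, -1.0]]
wrist_force: [0.3, 0.0, -2.3]
opening: 0.318
grip_force: 49.5
```

Request:
servo_tool([
  [-0.22,1.1,0,0,0,0],
  [-0.44,2.2,0,0,0,0],
  [-0.66,3.3,0,0,0,0],
  [-0.88,4.4,0,0,0,0],
  [-1.1,5.4,0,0,0,0],
  [-1.25,6.1,0,0,0,0],
  [-1.34,6.5,0,0,0,0],
  [-1.34,6.6,0,0,0,0],
])

```text
clock: 9.3
eef_pos: [0.4382, 0.318, 0.2316]
ee_rot: [[-0.965, 0.262, 0.0], [0.262, 0.965, 0.0], [-0.0, 0.0, -1.0]]
wrist_force: [0.3, -0.7, -2.7]
opening: 0.321
grip_force: 49.6
```

Request:
servo_tool([
  [0,0,-0.3,0,0,0],
  [0,0,-0.8,0,0,0],
  [0,0,-1.3,0,0,0],
  [0,0,-1.6,0,0,0],
  [0,0,-1.8,0,0,0],
  [0,0,-1.8,0,0,0],
  [0,0,-1.8,0,0,0],
  [0,0,-1.8,0,0,0],
])

```text
clock: 10.1
eef_pos: [0.4387, 0.3173, 0.1868]
ee_rot: [[-0.965, 0.263, 0.001], [0.263, 0.965, 0.0], [-0.001, 0.001, -1.0]]
wrist_force: [-0.0, 0.3, -1.7]
opening: 0.321
grip_force: 49.6
```

```bash
python3 -c "
from m import *
meas('J',0)
im=cv2.imread('pics/sceneJ.png');cv2.imwrite('pics/Jc.png',cv2.resize(im[40:240,270:470],(600,600)))"
```

```text
scene 0.85 365 zrange [0.172 0.218] ((461.2822265625, 307.92877197265625), (53.981109619140625, 151.42913818359375), 75.58634948730469)
   244 [0.5255 0.2889 0.2152] [0.507 0.265 0.21 ] [0.538 0.323 0.219]
   121 [0.4919 0.2843 0.2156] [0.393 0.27  0.21 ] [0.508 0.347 0.219]
  tip [([393.2, 103.7], 0.85)]
top 0.83 1255 zrange [0.173 0.219] ((445.61944580078125, 315.51470947265625), (55.65296173095703, 179.57376098632812), 73.68357849121094)
   884 [0.5084 0.2938 0.2163] [0.477 0.266 0.211] [0.537 0.329 0.222]
   371 [0.37   0.331  0.2163] [0.356 0.31  0.211] [0.384 0.355 0.22 ]
  tip [([100.8, 249.6], 0.8)]
10.4 [0.4384 0.3173 0.1864] 164.76 [-0.2  0.  -2.4] [-0.01  0.02  0.04] [ 0.63  0.28 -0.07  1.22 -0.    0.89]
```

View pics/Jc.png

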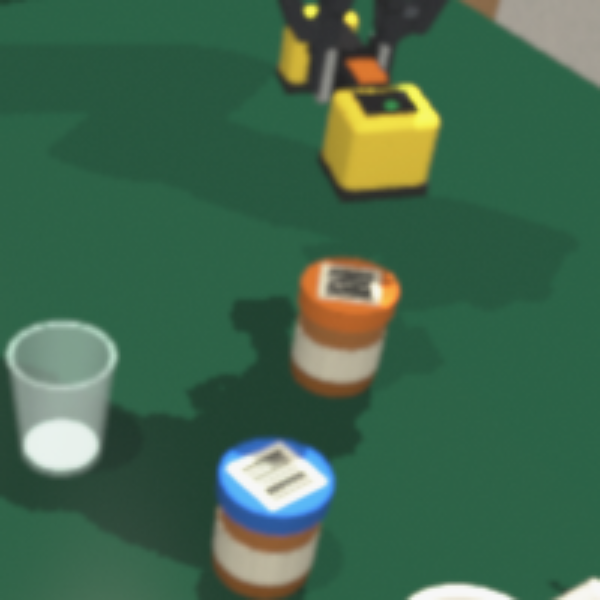

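The crop shows the scanner head at (380,140), directly above the orange lid at (350,285), and both jars are untouched. In the top camera the window is at (0.507, 0.299) and the lid at (0.507, 0.299). I'll go down the last 12 mm and hold.

Request:
servo_tool([
  [0,0,-0.1,0,0,0],
  [0,0,-0.3,0,0,0],
  [0,0,-0.45,0,0,0],
  [0,0,-0.5,0,0,0],
  [0,0,-0.5,0,0,0],
  [0,0,-0.5,0,0,0],
  [0,0,-0.5,0,0,0],
  [0,0,-0.5,0,0,0],
])

```text
clock: 11.2
eef_pos: [0.4385, 0.3173, 0.1739]
ee_rot: [[-0.965, 0.263, 0.0], [0.263, 0.965, 0.0], [-0.0, 0.0, -1.0]]
wrist_force: [0.1, 0.2, -2.8]
opening: 0.319
grip_force: 49.6
```

Request:
servo_tool([
  [0,0,0,0,0,0],
  [0,0,0,0,0,0],
  [0,0,0,0,0,0],
  [0,0,0,0,0,0],
  [0,0,0,0,0,0],
  [0,0,0,0,0,0],
  [0,0,0,0,0,0],
  [0,0,0,0,0,0],
])

```text
clock: 12.0
eef_pos: [0.4384, 0.3172, 0.1738]
ee_rot: [[-0.965, 0.263, 0.0], [0.263, 0.965, -0.0], [-0.0, -0.0, -1.0]]
wrist_force: [0.1, 0.3, -2.5]
opening: 0.318
grip_force: 49.6
```

```bash
python3 -c "
from m import *
meas('K',0)
d=np.load('topK.npz')['d']
for r in env.cut_out('top','jar_orange')[:2]: print(r['confidence'],r['extent'])
"
```

```text
scene 0.88 375 zrange [-0.001  0.205] ((448.66729736328125, 300.78460693359375), (71.61811828613281, 171.1072998046875), 77.70783996582031)
   25 [0.3994 0.3268 0.2018] [0.367 0.267 0.197] [0.44  0.351 0.228]
   350 [0.5197 0.2889 0.2024] [0.467 0.265 0.197] [0.538 0.325 0.207]
  tip [([392.7, 107.7], 0.75)]
top 0.84 1210 zrange [0.161 0.206] ((445.52178955078125, 312.80487060546875), (55.89974594116211, 177.6851043701172), 76.10643005371094)
   860 [0.5077 0.2935 0.2033] [0.477 0.267 0.198] [0.536 0.328 0.208]
   350 [0.3702 0.3326 0.2035] [0.356 0.309 0.198] [0.384 0.357 0.207]
  tip [([102.2, 254.8], 0.59)]
12.3 [0.4384 0.3172 0.1738] 164.75 [ 0.4  0.6 -3.3] [ 0.07  0.02 -0.01] [ 0.63  0.29 -0.09  1.19 -0.    0.89]
0.95 [105.6, 227.2, 143.9, 268.6]
```

Request:
servo_tool([
  [0,0,0,0,0,0],
  [0,0,0,0,0,0],
  [0,0,0,0,0,0],
  [0,0,0,0,0,0],
  [0,0,0,0,0,0],
  [0,0,0,0,0,0],
  [0,0,0,0,0,0],
  [0,0,0,0,0,0],
])

```text
clock: 13.15
eef_pos: [0.4384, 0.3172, 0.1738]
ee_rot: [[-0.965, 0.263, -0.0], [0.263, 0.965, -0.0], [0.0, -0.0, -1.0]]
wrist_force: [-0.2, 0.2, -2.8]
opening: 0.32
grip_force: 49.6
```

```bash
python3 -c "
from m import *
for c in ['top','scene']:
    d=np.load(c+'K.npz')['d']
    r=env.cut_out(c,'pad')[0]; X,u,v=world(c,d,r['pixels']); X=X[(X[:,2]>.004)&(X[:,2]<.02)]
    print(r['confidence'],len(X),cv2.minAreaRect(X[:,:2].astype(np.float32)*1000),X.mean(0),X[:,2].mean())
print(env.observe()['clock'])
"
```

```text
0.58 8737 ((538.3256225585938, -196.4536895751953), (116.8408432006836, 250.0281982421875), 78.62531280517578) [ 0.53783887 -0.19567796  0.00895435] 0.00895435292740161Traceback (most recent call last):
  File "<string>", line 5, in <module>
    r=env.cut_out(c,'pad')[0]; X,u,v=world(c,d,r['pixels']); X=X[(X[:,2]>.004)&(X[:,2]<.02)]
      ~~~~~~~~~~~~~~~~~~~~^^^
IndexError: list index out of range
```

Request:
servo_tool([
  [0,0,0.2,0,0,0],
  [0,0,0.7,0,0,0],
  [0,0,1.3,0,0,0],
  [0.05,-0.2,1.8,0,0,0.5],
  [0.15,-0.7,2.2,0,0,1],
  [0.3,-1.5,2.3,0,0,2],
  [0.5,-2.5,2.3,0,0,3],
  [0.72,-3.6,2.3,0,0,3.9],
])

```text
clock: 14.05
eef_pos: [0.4566, 0.2264, 0.2319]
ee_rot: [[-0.981, 0.195, 0.001], [0.195, 0.981, 0.0], [-0.001, 0.0, -1.0]]
wrist_force: [0.3, -0.4, -2.6]
opening: 0.321
grip_force: 49.5
```

Request:
servo_tool([
  [0.22,-1.1,0,0,0,0],
  [0.44,-2.2,0,0,0,0],
  [0.66,-3.3,0,0,0,0],
  [0.88,-4.4,0,0,0,0],
  [1.1,-5.5,0,0,0,0],
  [1.32,-6.6,0,0,0,0],
  [1.54,-7.7,0,0,0,0],
  [1.76,-8.8,0,0,0,0],
])

```text
clock: 14.85
eef_pos: [0.5005, 0.0057, 0.2318]
ee_rot: [[-0.981, 0.196, 0.001], [0.196, 0.981, -0.0], [-0.001, -0.0, -1.0]]
wrist_force: [0.8, 0.7, -2.5]
opening: 0.323
grip_force: 49.6
```

Request:
servo_tool([
  [0.2,-1.1,0,0,0,0],
  [0.41,-2.2,0,0,0,0],
  [0.62,-3.3,0,0,0,0],
  [0.83,-4.4,0,0,0,0],
  [1.05,-5.5,0,0,0,0],
  [1.25,-6.6,-0.2,0,0,0],
  [1.4,-7.5,-0.7,0,0,0],
  [1.52,-8.1,-1.3,0,0,0],
])

```text
clock: 15.65
eef_pos: [0.5387, -0.1973, 0.199]
ee_rot: [[-0.98, 0.198, 0.001], [0.198, 0.98, -0.001], [-0.001, -0.001, -1.0]]
wrist_force: [0.1, -0.3, -3.3]
opening: 0.319
grip_force: 49.6
```

Request:
servo_tool([
  [0,0,-0.7,0,0,0],
  [0,0,-1.5,0,0,0],
  [0,0,-2.5,0,0,0],
  [0,0,-3.4,0,0,0],
  [0,0,-4.1,0,0,0],
  [0,0,-4.5,0,0,0],
  [0,0,-4.7,0,0,0],
  [0,0,-4.7,0,0,0],
])

```text
clock: 16.45
eef_pos: [0.5382, -0.1952, 0.081]
ee_rot: [[-0.981, 0.197, -0.001], [0.197, 0.981, 0.0], [0.001, 0.0, -1.0]]
wrist_force: [-0.4, 0.4, -0.7]
opening: 0.315
grip_force: 49.6
```

```bash
python3 -c "
from m import *
meas('P',0)
im=cv2.imread('pics/topP.png');cv2.imwrite('pics/Pc.png',cv2.resize(im[140:310,330:470],(494,600)))"
```

```text
scene 0.59 674 zrange [0.065 0.112] ((550.2078247070312, -194.54324340820312), (56.83918762207031, 175.68511962890625), 75.66921997070312)
   627 [ 0.621  -0.2099  0.1099] [ 0.581 -0.24   0.104] [ 0.639 -0.179  0.115]
   47 [ 0.4842 -0.1657  0.1094] [ 0.468 -0.204  0.105] [ 0.553 -0.16   0.172]
  tip [([160.2, 247.2], 0.67)]
top 0.78 923 zrange [0.07  0.115] ((545.336669921875, -195.84129333496094), (56.03555679321289, 176.92877197265625), 78.18502807617188)
   327 [ 0.4704 -0.1837  0.1117] [ 0.456 -0.205  0.107] [ 0.49  -0.159  0.118]
   596 [ 0.6099 -0.208   0.112 ] [ 0.574 -0.24   0.107] [ 0.636 -0.175  0.292]
  tip [([415.0, 182.9], 0.61)]
16.75 [ 0.5388 -0.1954  0.082 ] 168.66 [-0.1 -0.3 -2.6] [-0.02  0.    0.  ] [-0.35  0.41 -0.17  1.   -0.   -0.15]
```

View pics/Pc.png

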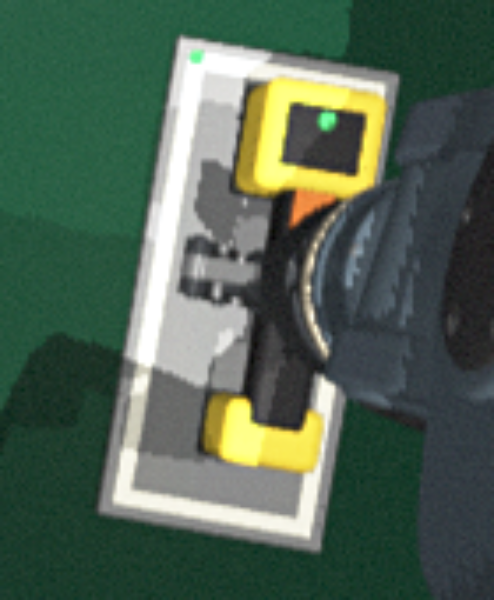

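The crop shows the scanner held over the pad, head at (310,135) and heel at (262,432), parallel to the border. It appears shifted right only because of its height. I'll correct y by -2 mm and lower it gently.

Request:
servo_tool([
  [0,-0.04,-0.3,0,0,0],
  [0,-0.08,-0.8,0,0,0],
  [0,-0.08,-1.2,0,0,0],
  [0,-0.08,-1.5,0,0,0],
  [0,-0.08,-1.7,0,0,0],
  [0,-0.08,-1.8,0,0,0],
  [0,-0.08,-1.88,0,0,0],
  [0,-0.08,-1.92,0,0,0],
])

```text
clock: 17.55
eef_pos: [0.5385, -0.1973, 0.0333]
ee_rot: [[-0.98, 0.197, 0.0], [0.197, 0.98, -0.0], [-0.0, -0.0, -1.0]]
wrist_force: [-0.4, -0.7, -1.4]
opening: 0.319
grip_force: 49.6
```

Request:
servo_tool([
  [0,0,-0.01,0,0,0],
  [0,0,-0.02,0,0,0],
  [0,0,-0.03,0,0,0],
  [0,0,-0.04,0,0,0],
  [0,0,-0.04,0,0,0],
  [0,0,-0.04,0,0,0],
  [0,0,-0.04,0,0,0],
  [0,0,-0.04,0,0,0],
])

```text
clock: 18.35
eef_pos: [0.5384, -0.1973, 0.0323]
ee_rot: [[-0.98, 0.197, -0.0], [0.197, 0.98, -0.0], [-0.0, -0.0, -1.0]]
wrist_force: [-0.3, 0.4, -2.7]
opening: 0.317
grip_force: 49.6
```

Not touching yet (the wrist still carries the weight), so I'll ease down a little more.

Request:
servo_tool([
  [0,0,-0.01,0,0,0],
  [0,0,-0.02,0,0,0],
  [0,0,-0.03,0,0,0],
  [0,0,-0.04,0,0,0],
  [0,0,-0.04,0,0,0],
  [0,0,-0.04,0,0,0],
  [0,0,-0.04,0,0,0],
  [0,0,-0.04,0,0,0],
])

```text
clock: 19.15
eef_pos: [0.5384, -0.1973, 0.032]
ee_rot: [[-0.98, 0.197, 0.0], [0.197, 0.98, -0.0], [-0.001, -0.0, -1.0]]
wrist_force: [-2.9, 0.3, 7.2]
opening: 0.32
grip_force: 51.0
```

Contact at about 7 N. Releasing.

Request:
servo_tool([
  [0,0,0,0,0,0],
  [0,0,0,0,0,0],
  [0,0,0,0,0,0],
  [0,0,0,0,0,0],
  [0,0,0,0,0,0],
  [0,0,0,0,0,0],
  [0,0,0,0,0,0],
  [0,0,0,0,0,0],
], hand=1, newtons=20)

```text
clock: 19.95
eef_pos: [0.5384, -0.1973, 0.0313]
ee_rot: [[-0.98, 0.197, 0.0], [0.197, 0.98, -0.0], [-0.0, -0.0, -1.0]]
wrist_force: [-0.7, -0.5, 0.6]
opening: 1.001
grip_force: 0.0
```

Request:
servo_tool([
  [0,0,0.3,0,0,0],
  [0,0,1,0,0,0],
  [0,0,2,0,0,0],
  [0,0,3.2,0,0,0],
  [0,0,4.4,0,0,0],
  [0,0,5.4,0,0,0],
  [0,0,5.9,0,0,0],
  [0,0,6,0,0,0],
])

```text
clock: 20.75
eef_pos: [0.5391, -0.1976, 0.1829]
ee_rot: [[-0.98, 0.197, 0.003], [0.197, 0.98, -0.001], [-0.003, -0.001, -1.0]]
wrist_force: [-0.6, 0.7, -0.3]
opening: 1.003
grip_force: 0.0
```

Request:
servo_tool([
  [-0.3,-0.5,0.3,0,0,0],
  [-1,-1.3,0.8,0,0,0],
  [-2,-2.3,1,0,0,0],
  [-3,-3.5,1,0,0,0],
  [-4,-4.7,1,0,0,0],
  [-5,-5.8,1,0,0,0],
  [-5.7,-6.6,1,0,0,0],
  [-6,-7,1,0,0,0],
])

```text
clock: 21.55
eef_pos: [0.3859, -0.3738, 0.2053]
ee_rot: [[-0.98, 0.199, -0.002], [0.199, 0.98, 0.001], [0.002, 0.001, -1.0]]
wrist_force: [0.0, -0.5, 0.4]
opening: 1.002
grip_force: 0.0
```

```bash
python3 -c "
from m import *
meas('F',0)
for c in ['top','scene']:
    d=np.load(c+'F.npz')['d']
    for n in ['pad','jar_orange','jar_blue']:
        for r in env.cut_out(c,n)[:1]:
            X,u,v=world(c,d,r['pixels'])
            X=X[(X[:,2]>.004)&(X[:,2]<.02)] if n=='pad' else X[X[:,2]>.075]
            print(c,n,cv2.minAreaRect(X[:,:2].astype(np.float32)*1000))
im=cv2.imread('pics/topF.png');cv2.imwrite('pics/Fc.png',im)"
```

```text
scene 0.92 735 zrange [0.018 0.064] ((548.016357421875, -197.08218383789062), (51.951934814453125, 177.56661987304688), 78.47372436523438)
   537 [ 0.6218 -0.2095  0.0612] [ 0.581 -0.24   0.056] [ 0.639 -0.182  0.066]
   198 [ 0.4757 -0.1842  0.0613] [ 0.46  -0.209  0.056] [ 0.511 -0.163  0.064]
  tip [([357.6, 225.2], 0.58)]
top 0.66 895 zrange [0.02  0.067] ((546.471435546875, -196.16583251953125), (54.932952880859375, 176.64361572265625), 77.18669128417969)
   250 [ 0.4707 -0.1872  0.0621] [ 0.456 -0.207  0.059] [ 0.488 -0.162  0.066]
   645 [ 0.5969 -0.2067  0.0628] [ 0.554 -0.24   0.059] [ 0.635 -0.181  0.07 ]
  tip [([409.6, 186.3], 0.7)]
21.85 [ 0.389  -0.3715  0.206 ] 168.72 [ 0.3 -0.2  0.8] [ 0.02 -0.01 -0.01] [-0.76  0.27 -0.04  1.27  0.   -0.57]
top pad ((537.9637451171875, -196.559814453125), (117.17607116699219, 252.8649139404297), 78.5477294921875)
top jar_orange ((506.3125, 298.9410705566406), (66.3935775756836, 66.82611083984375), 38.921875)
top jar_blue ((656.7528076171875, 152.7792510986328), (66.12049865722656, 65.41053771972656), 54.863548278808594)
scene pad ((540.3106689453125, -197.6932373046875), (116.37728881835938, 250.52745056152344), 79.0619125366211)
scene jar_orange ((508.1732177734375, 298.0337219238281), (65.45599365234375, 65.53280639648438), 12.114825248718262)
scene jar_blue ((659.254150390625, 151.28347778320312), (64.11201477050781, 67.23614501953125), 60.949737548828125)
```

View pics/Fc.png

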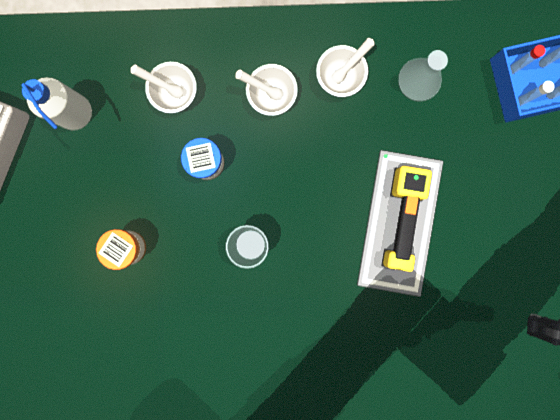

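The picture shows the scanner parked in the middle of the pad, head at (412,182) and heel at (400,260), within about 2 mm and 1°. Both jars are where they were and the gripper is clear. I'll hand it in.

```bash
python3 -c "
from plant import env
print(env.sign_off())"
```

```text
the job is handed in; nothing more can be done
None
```

The job is handed in: I held the scanner level, centred about 7 cm above the orange lid's label for about 2 s. It's back on its pad the same way round, within about 2 mm and 1° of properly parked, and neither jar moved.

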